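Load the bench incubator and close it up

ROBOT

A 6-joint arm with a two-finger parallel gripper is mounted at the origin on the work surface. World frame = base frame: x ahead of the robot, y to its left, z up, the work surface at z = 0. Lengths are in m, angles in rad, forces in N, time in s.
With the tool pointing down it reaches from about 0.425 to 0.95 m from the base axis. Payload 3.5 kg.
Tool frame: the origin (TCP) lies between the finger pads; the fingertips stand 19 mm ahead of it and the grasp point (between the pads) is the TCP (ctrl.nose_length is the distance from the TCP to the fingertips, in m); z points along the fingers, y is the line along which they close (so a half turn about z gives the same grasp; the last joint's range is limited). The gripper opens to 85 mm and grips with 20 to 120 N. Pads are 22 mm wide; open, the fingers measure 114 mm over their backs; the gripper's body (76 mm by 85 mm) begins 54 mm behind the grasp point. The pads swing forward as they close: fully open they stand 13 mm farther back than shut.
Start: joints at [1.166, 0.286, 1.577, -0, 1.279, -0.15], TCP at [0.17, 0.653, 0.25] pointing down, gripper open.
Joint ranges: [-2.77, 2.77], [-0.9, 2.22], [0.21, 2.48], [-1.53, 4.67], [0.24, 2.81], [-2.84, 2.84]. Speed limits (rad/s): [2.79, 2.79, 3.14, 3.14, 3.14, 3.14].

INTERFACE

Orientations are given as a unit quaternion [x, y, z, w].
In Python, from plant import ctrl gives the robot as it stands.
- The arm moves only by the tool apply_moves, never from a script. Its argument "series" is a list of rows, each a list of 6 numbers: the shift along the world's x, y, z scaled (see below), then the turn, a rotation vector about the world's x, y, z scaled (see below). A call has 1 to 20 rows; each row is the pose to reach, as a shift and turn from the pose commanded when the call began; what a row does not reach only later rows make up. The controller multiplies each number of a shift by 0.8 m and each number of a turn by 45 degrees. A row lasts 1/8 s, in which the tool goes at most 62.5 mm and 10.7 degrees, less where a joint would pass 70% of its speed; a pose out of reach is approached as far as the arm can. A call with a number of a shift or a turn outside -1 to 1 is refused whole. A call with a gripper value outside its range is refused whole. "jaw" is the opening, from 0 (shut) to 1 (fully open), set as the call begins (left out, the last holds). The fingers move at their own pace and stop on an object; "squeeze" is the grip in N (left out, the last holds). Time passes only in rows, so rows that repeat a pose let the fingers close. It gives the time, the measured TCP pose, the force, the opening and the grip force at its end, in the units of the state.
- ctrl.get_state(): the state, without advancing time (a new reading comes with each control period).
- ctrl.read_camera(name): name is "scene" or "top" or "wrist"; returns the picture (420x560x3 uint8, red, green, blue); there is no depth.
- ctrl.get_calibration(name): a dict with "fx", "fy", "cx", "cy" (pixels), "xyz" and "orientation" of the camera in the world; the wrist camera has in their place "hand_eye" (4x4, takes a point from camera to tool coordinates, whose origin is the TCP and whose axes are the flange's). Camera axes: x right, y up, looking along -z (the intrinsics and any distortion apply to the point x, -y, -z); pixel columns grow to the right and rows downward; lengths in m; the calibration is good to about 2 mm. The wrist camera is an equidistant fisheye: a pixel r from the principal point sees the ray r / f radians off the axis. A picture is of the moment at which its call begins: read the wrist's pose just before it. get_calibration takes no time and is no camera call.
- ctrl.sign_off(): hands the job in; it is judged then, once.
Trained networks look in the newest picture that a camera, given by its name, has taken for a name from the list of things; names that differ only in an ending like _2 or _b are one class to them, and where a whole thing is asked for, a point or a joint stands for the part that bears it (a point fixed in the world has none). Each returns a list of dicts, best first, with "p" (0 to 1); they miss things now and then, are a little off and sometimes report something else, mostly with a low value. They report only what shows in the picture. A call takes as long as a camera call.
- ctrl.boxes_of(thing, camera): "xy" ([column, row] as shares, 0 to 1, of the picture: columns of its width, rows of its height, amid what is visible of it).
- ctrl.silhouettes(thing, camera): "pixels" (420x560 bool, what is visible of it) and "xy" ([column, row] as shares, 0 to 1, of the picture: columns of its width, rows of its height, amid what is visible of it).
The state is a dict: "time": time; "qpos": joint angles; "dq": joint speeds; "joint_efforts": joint torques, N m; "eef_pos": TCP position; "tcp_rot": TCP orientation; "contact_force": force on the tool from outside, world axes, zero at the start; "wrist_torque": the same for the moment, N m; "opening": opening from 0.0 (shut) to 1.0 (fully open); "finger_force": force on a finger pad.
Only numpy, scipy, OpenCV 4.12 (cv2) and the standard library are available. Lean on these libraries where they do the work, as an engineer would, in place of code of your own. Each camera call takes 0.05 s, during which the arm holds its last target. There are 200 camera calls.

TASK

Take the orange reagent cartridge out of the slanted rack and stand it fully down in the incubator's pocket, setting it in rather than dropping it. Then swing the smoked hood shut over it without slamming, and once the hood is shut fold the red-handled clamp arm all the way down across the hood. Leave the blue cartridge and the other things on the bench where they are.

Things in the scene. Friction and masses are not known exactly. Their poses are not given: they have to be found in the camera images.
- cartridge: orange cartridge to load, a plain block 60 (x) x 30 (y) x 95 (z) mm, top 12 mm white, about 0.16 kg. Origin: centre of its underside; z runs up through the white cap. It starts in either slot of the rack, its z axis leaning 35 degrees from vertical towards the rack's front (-x of the rack), its y along the rack's y. In the pocket its x lies along the pocket's x, either way round.
- blue_cartridge: blue cartridge of the same size in the rack's other slot; stays there
- rack: fixed white slanted rack, base 130 (x) x 180 (y) mm, origin under its centre, front (-x) to the robot. Two slots at y = -40 and +40 mm. A cartridge's foot centre rests at x = 20, z = 36 mm. Along the leaning cartridge a plate under its -x face reaches 57 mm up from the foot, side walls (5 mm thick, 2 mm play) 30 mm, a stop at +x 15 mm. Draw it 50 mm along its own z axis to clear the slot.
- incubator: fixed white bench incubator; origin on the bench below the pocket's centre, front (-x) towards the robot. Base 160 mm in x (-80 to 80), from y = -100 to y = 170 mm, top at z = 60 mm. The clamp's dark post (42 x 26 mm) stands on the base at y = 138 mm, x = 0, and reaches up to z = 178 mm.
- pocket (a point): centre of the floor of the incubator's rectangular pocket, 15 mm above the bench; axes as the incubator's. The pocket is 68 (x) x 38 (y) mm, 45 mm deep, open at the base's top with a small chamfer. A seated cartridge stands upright with its origin here and sticks 50 mm out of the base.
- hood (a joint): angle of the smoked transparent hood (rad): 0 shut, about 1.5 standing open. Hinged along y at the incubator's far side. Shut, it is 140 (x) x 170 (y) x 82 (z) mm, its underside at z = 60 mm; hollow, 4 mm walls, 0.25 kg. Hinge friction holds it at any angle; 1 to 4 N at the handle moves it. It turns freely to its stop at 0.
- hood_hinge (a point): middle of the hood's hinge line, at x = 70, y = 0, z = 60 mm of the incubator; fixed
- hood_handle (a point): middle of the hood's yellow bar handle: round, 12 mm thick, 110 mm long along y, 32 mm off the hood's front wall. Shut, it lies at x = -172, z = +20 mm from the hinge line; it turns with the hood, and with the hood open it stands above the hood's upper end. Push it from its outer side (far side when open, top when nearly shut) to close.
- clamp (a joint): angle of the steel clamp arm (rad): 0 down, lying level across the hood towards -y of the incubator; 1.6 to 1.9 standing up or leaning outwards (+y). Its stiff pivot holds it at any angle; 1 to 3 N at the handle moves it. It turns freely to its stop at 0.
- clamp_hinge (a point): pivot of the clamp arm, at x = 0, y = 135, z = 165 mm of the incubator; its axis runs along x; fixed
- clamp_tip (a point): outer end of the clamp arm's red handle, 160 mm from the pivot. The handle is a round red grip, 22 mm thick, over the last 75 mm of the arm.
- amber_bottle: loose brown bottle, 64 mm across, 140 mm tall; origin under its centre; leave alone
- tip_box: loose yellow box 120 x 85 x 60 mm, origin under its centre; leave alone
- dishes: two stacked clear dishes, 90 mm across, 30 mm high, origin under the centre; leave alone
- timer: white timer 50 x 75 x 32 mm, origin under its centre; leave alone
- beaker: glass beaker 80 mm across, 100 mm high, origin under its centre; leave alone

How it is judged:
By the outcome, as a careful person would: the job done as asked, in the order asked, and still so for the second after the job is handed in, with the robot touching nothing.
It also fails if it takes over 69 s, if anything falls off the work surface, if the arm or the gripper's body presses on something with over 40 N, if the wrist force passes 120 N, or if a joint passes its speed limit or range.

## Working session

There is one attempt and no reset: what is moved stays moved. The work goes in short steps, Python scripts to look and compute and a tool call to move; the robot and the scene stay as the last step left them, time stands still between calls to the robot, and variables do not carry over. Pictures are saved under pics/ and viewed, at most 10 in all, crops included, and the job is handed in when it is done.

Besides the shell and the picture viewer there is one more tool, called as name(argument=value, ...) on one line, values as JSON. apply_moves: Moves the arm, as the interface text tells. Shifts and turns lie within -1 to 1; 1 stands for 0.8 m of shift or 45 degrees of turn. Its arguments: {"type":"object","properties":{"series":{"type":"array"},"jaw":{"type":"number"},"squeeze":{"type":"number"}},"required":["series"]}

```bash
ls; mkdir -p pics
cat > h.py <<'E'
import numpy as np, cv2
from scipy.spatial.transform import Rotation as R
from plant import ctrl
def snap(n,f=None):
    im=ctrl.read_camera(n)
    if f: cv2.imwrite('pics/'+f,im[:,:,::-1])
    return im
def cam(n):
    c=ctrl.get_calibration(n); return c
E
python3 - <<'E'
from h import *
a=snap('scene'); b=snap('top')
for n in('scene','top'): print(n,ctrl.get_calibration(n))
cv2.imwrite('pics/s.png',cv2.resize(a,(784,588))[:,:,::-1]); cv2.imwrite('pics/t.png',cv2.resize(b,(784,588))[:,:,::-1])
for n in('scene','top'):
  for t in('cartridge','blue_cartridge','rack','incubator','hood','hood_handle','clamp','clamp_tip'):
    print(n,t,[(round(d['p'],2),np.round(np.array(d['xy'])*[560,420],1)) for d in ctrl.boxes_of(t,n)[:2]])
print(ctrl.get_state())
E
```

```text
pics
scene {'fx': 414.3749492654492, 'fy': 414.3749492654492, 'cx': 280.1599768414179, 'cy': 203.90291588137273, 'xyz': array([0.98078974, 0.21504862, 0.96302994]), 'orientation': array([0.11892907, 0.22225759, 0.85603519, 0.45128837])}
top {'fx': 495.93174606841734, 'fy': 495.93174606841734, 'cx': 275.55433724516826, 'cy': 201.68455700536947, 'xyz': array([ 0.53279888, -0.04901583,  1.3476088 ]), 'orientation': array([-0.0134562 ,  0.01467476,  0.70893751, -0.7049902 ])}
scene cartridge [(0.74, array([206.4, 122.9]))]
scene blue_cartridge [(0.67, array([222.1, 142.3]))]
scene rack [(0.84, array([210.3, 156.6]))]
scene incubator [(0.83, array([371.5, 246.6])), (0.29, array([445.1, 203.4]))]
scene hood [(0.57, array([359.7, 258. ]))]
scene hood_handle [(0.9, array([361.5, 257.3]))]
scene clamp [(0.56, array([446.3, 203.1])), (0.43, array([372.6, 241.7]))]
scene clamp_tip [(0.92, array([445.9, 204.3]))]
top cartridge [(0.65, array([400.7, 242.5]))]
top blue_cartridge [(0.91, array([371.2, 228. ])), (0.53, array([183.2, 187.1]))]
top rack [(0.96, array([376.4, 225. ]))]
top incubator [(
[... 228 characters left out ...]
257.3]))]
{'time': 0.9, 'qpos': array([ 1.16603085e+00,  2.86254275e-01,  1.57668221e+00,  6.81851139e-06,
        1.27861058e+00, -1.49998282e-01]), 'dq': array([ 0.0007732 ,  0.00127006,  0.00029771, -0.00025287,  0.00166017,
        0.00085226]), 'joint_efforts': array([ 2.45879855e-04, -4.05951619e+01, -2.92950046e+01, -8.09097446e-05,
        3.27775388e-04, -9.58506021e-07]), 'eef_pos': array([0.17007869, 0.65321194, 0.25036503]), 'tcp_rot': array([1.27040351e-01, 9.91897550e-01, 2.28177171e-05, 3.10216655e-06]), 'contact_force': array([ 1.00240973,  0.19597927, -1.430398  ]), 'wrist_torque': array([0.05385497, 0.00078747, 0.00935596]), 'finger_force': 0.0, 'opening': 0.99775914276412}
```

View pics/s.png

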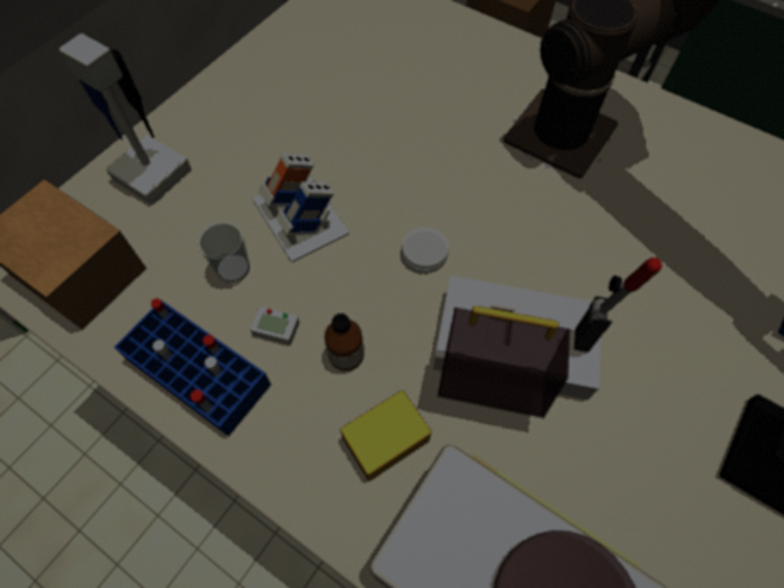

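View pics/t.png

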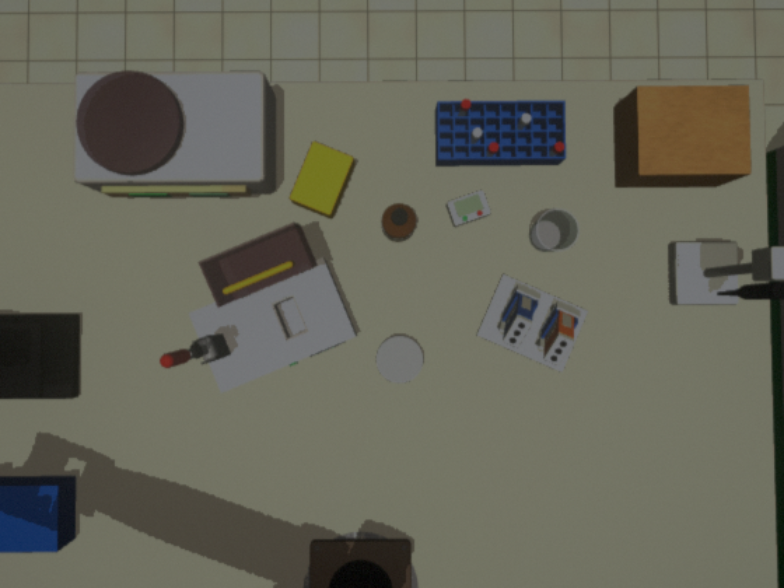

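Scene view: rack with orange cartridge (290,175) and blue (310,200), incubator (520,340) with open hood and red clamp handle (645,272). Top view: rack corners (505,274),(587,308),(562,370),(478,335); incubator base corners (355,335),(222,390),(325,262), and the pocket at (291,317).

```bash
cat >> h.py <<'E'
def ray(n,px):
    c=ctrl.get_calibration(n); px=np.atleast_2d(px).astype(float)
    d=np.c_[(px[:,0]-c['cx'])/c['fx'],-(px[:,1]-c['cy'])/c['fy'],-np.ones(len(px))]
    return c['xyz'],R.from_quat(c['orientation']).apply(d)
def onz(n,px,z):
    o,d=ray(n,px); return o+d*((z-o[2])/d[:,2])[:,None]
def tri(p1,p2):
    A=[];b=[]
    for n,p in(('scene',p1),('top',p2)):
        o,d=ray(n,p); d=d[0]/np.linalg.norm(d); M=np.eye(3)-np.outer(d,d); A.append(M); b.append(M@o)
    x=np.linalg.lstsq(np.vstack(A),np.hstack(b),rcond=None)[0]
    return x, np.linalg.norm(np.vstack(A)@x-np.hstack(b))
def fit2(loc,w):
    loc=np.array(loc,float);w=np.array(w)[:,:2]; a=loc[:,0]+1j*loc[:,1]; b=w[:,0]+1j*w[:,1]
    r=np.sum((b-b.mean())*np.conj(a-a.mean())); r/=abs(r); t=b.mean()-r*a.mean()
    return np.array([t.real,t.imag,np.angle(r)]), np.abs(b-r*a-t)
def proj(n,P):
    c=ctrl.get_calibration(n); q=R.from_quat(c['orientation']).inv().apply(np.atleast_2d(P)-c['xyz'])
    return np.c_[c['cx']+c['fx']*q[:,0]/-q[:,2], c['cy']-c['fy']*q[:,1]/-q[:,2]]
E
python3 - <<'E'
from h import *
s=1/1.4
r=onz('top',np.array([[505,274],[587,308],[562,370],[478,335]])*s,0.006)
print('rack',fit2([[.065,.09],[.065,-.09],[-.065,-.09],[-.065,.09]],r))
i=onz('top',np.array([[355,335],[222,390],[325,262]])*s,0.06)
print('inc',fit2([[-.08,-.1],[-.08,.17],[.08,-.1]],i))
I=fit2([[-.08,-.1],[-.08,.17],[.08,-.1]],i)[0]
print('pocket px centre', onz('top',np.array([[291,317]])*s,.06))
sil={}
for n in('scene','top'):
    im=snap(n)
    for t in('hood_handle','clamp_tip','cartridge','blue_cartridge'):
        d=ctrl.silhouettes(t,n)
        if d: m=d[0]['pixels']; ys,xs=np.nonzero(m); sil[n,t]=(xs.mean(),ys.mean()); print(n,t,round(d[0]['p'],2),sil[n,t],xs.min(),xs.max(),ys.min(),ys.max())
for t in('hood_handle','clamp_tip'):
    # incubator-local coordinates
    x,e=tri(sil['scene',t],sil['top',t]); c,sn=np.cos(I[2]),np.sin(I[2]); d=x[:2]-I[:2]
    print(t,x,e,'local',c*d[0]+sn*d[1],-sn*d[0]+c*d[1],x[2])
E
```

```text
rack (array([ 0.50866543, -0.33518524, -0.40480425]), array([0.00505657, 0.00387267, 0.00325384, 0.00203594]))
inc (array([0.52006203, 0.12537234, 0.37096   ]), array([0.00591363, 0.00445375, 0.0083444 ]))
pocket px centre [[0.52081933 0.12449617 0.06      ]]
scene hood_handle 0.89 (np.float64(360.66917418923435), np.float64(257.15997993981944)) 312 407 218 298
scene clamp_tip 0.8 (np.float64(446.7516960651289), np.float64(204.20081411126188)) 422 472 184 226
scene blue_cartridge 0.7 (np.float64(221.2051282051282), np.float64(143.1131221719457)) 205 238 130 158
top hood_handle 0.76 (np.float64(184.00289226319595), np.float64(187.79139551699205)) 143 225 158 218
top clamp_tip 0.75 (np.float64(377.2094594594595), np.float64(227.34169884169884)) 341 418 196 264
top cartridge 0.88 (np.float64(399.15551537070525), np.float64(240.84448462929475)) 389 409 222 258
top blue_cartridge 0.67 (np.float64(370.2046783625731), np.float64(228.47173489278754)) 360 380 210 246
hood_handle [0.61487583 0.17113001 0.14984848] 0.0016280189626060807 local 0.10495216765973954 0.00827424225139254 0.14984848179543853
clamp_tip [0.60753169 0.02506615 0.60860927] 0.3354228858115326 local 0.04515792826075214 -0.1251919909053197 0.6086092652030579
```

```bash
cat >> h.py <<'E'
D=np.diag([-1.,1,-1])
def Rt(yaw,tilt=0): return R.from_euler('z',yaw)*R.from_euler('y',tilt)*R.from_matrix(D)
def mv(p,Rq,p0=None,R0=None):
    s=ctrl.get_state(); p0=s['eef_pos'] if p0 is None else p0; R0=R.from_quat(s['tcp_rot']) if R0 is None else R0
    return np.round(np.r_[(np.array(p)-p0)/.8,(Rq*R0.inv()).as_rotvec()/np.deg2rad(45)],4)
E
python3 - <<'E'
from h import *
print(ctrl.get_calibration('wrist'))
P=onz('top',[[0,0]],0)
im=snap('top');sc=snap('scene')
def cm(im,f,box):
    h=cv2.cvtColor(im,cv2.COLOR_RGB2HSV).astype(int); m=f(h); x0,x1,y0,y1=box
    k=np.zeros_like(m);k[y0:y1,x0:x1]=1; ys,xs=np.nonzero(m&k); return xs,ys
yel=lambda h:(h[...,0]>18)&(h[...,0]<35)&(h[...,1]>150)&(h[...,2]>80)
red=lambda h:((h[...,0]<8)|(h[...,0]>172))&(h[...,1]>150)&(h[...,2]>60)
a=cm(im,yel,(150,215,180,215)); b=cm(sc,yel,(330,405,215,240))
print(len(a[0]),len(b[0])); 
ha=(np.mean(a[0]),np.mean(a[1]));hb=(np.mean(b[0]),np.mean(b[1]));print(ha,hb,tri(hb,ha))
a=cm(im,red,(105,150,235,270)); b=cm(sc,red,(425,480,180,225)); print(len(a[0]),len(b[0]))
print([np.round([x.mean(),y.mean(),x.min(),x.max(),y.min(),y.max()],1) for x,y in(a,b)])
I=[.52,.125,.37]
print(tri((b[0].mean(),b[1].mean()),(a[0].mean(),a[1].mean())))
print(mv([.17,.65,.45],Rt(-.25)),mv([.44,.1,.45],Rt(.37)))
E
```

```text
{'fx': 325.19226210127806, 'fy': 325.19226210127806, 'cx': 280.1914760866029, 'cy': 204.43301703422253, 'hand_eye': array([[ 4.43508130e-05,  9.64093869e-01,  2.65561686e-01,
         6.73653738e-02],
       [ 9.99999953e-01,  3.80045446e-05, -3.04979082e-04,
         4.41463091e-04],
       [-3.04121014e-04,  2.65561687e-01, -9.64093822e-01,
        -1.22994993e-01],
       [ 0.00000000e+00,  0.00000000e+00,  0.00000000e+00,
         1.00000000e+00]])}
255 245
(np.float64(183.6392156862745), np.float64(197.83529411764707)) (np.float64(367.1265306122449), np.float64(225.73877551020408)) (array([0.58703388, 0.1552555 , 0.2338114 ]), np.float64(0.0003472268857699181))
60 69
[array([119. , 257.5, 115. , 123. , 254. , 261. ]), array([467.2, 187.9, 463. , 471. , 184. , 192. ])]
(array([0.45962326, 0.27520815, 0.31523297]), np.float64(0.0013136590245670734))
[-1.000e-04 -4.000e-03  2.496e-01  1.000e-04 -0.000e+00  6.100e-03] [ 3.374e-01 -6.915e-01  2.496e-01  1.000e-04 -0.000e+00  7.955e-01]
```

apply_moves(series=[[0,0,0.25,0,0,0],[0,0,0.25,0,0,0],[0.02,-0.03,0.25,0,0,0.1],[0.05,-0.1,0.25,0,0,0.3],[0.337,-0.69,0.25,0,0,0.795],[0.337,-0.69,0.25,0,0,0.795],[0.337,-0.69,0.25,0,0,0.795],[0.337,-0.69,0.25,0,0,0.795],[0.337,-0.69,0.25,0,0,0.795],[0.337,-0.69,0.25,0,0,0.795],[0.337,-0.69,0.25,0,0,0.795],[0.337,-0.69,0.25,0,0,0.795],[0.337,-0.69,0.25,0,0,0.795],[0.337,-0.69,0.25,0,0,0.795],[0.337,-0.69,0.25,0,0,0.795]])

```text
time: 3.38
eef_pos: [0.4395, 0.1016, 0.4505]
tcp_rot: [-0.184, 0.983, 0.0, 0.0]
contact_force: [-0.1, -0.2, 0.5]
opening: 1.001
finger_force: 0.0
```

```bash
cat >> h.py <<'E'
def wpose():
    s=ctrl.get_state(); T=np.eye(4);T[:3,:3]=R.from_quat(s['tcp_rot']).as_matrix();T[:3,3]=s['eef_pos']
    return T@ctrl.get_calibration('wrist')['hand_eye']
def wproj(T,P):
    c=ctrl.get_calibration('wrist'); q=(np.atleast_2d(P)-T[:3,3])@T[:3,:3]; v=q*[1,-1,-1]
    r=np.hypot(v[:,0],v[:,1]); th=np.arctan2(r,v[:,2]); return np.c_[c['cx']+c['fx']*th*v[:,0]/r,c['cy']+c['fy']*th*v[:,1]/r]
def wonz(T,px,z):
    c=ctrl.get_calibration('wrist'); d=(np.atleast_2d(px)-[c['cx'],c['cy']])/c['fx']; th=np.linalg.norm(d,axis=1,keepdims=True)
    v=np.c_[d/th*np.sin(th),np.cos(th)]*[1,-1,-1]; w=v@T[:3,:3].T; return T[:3,3]+w*((z-T[2,3])/w[:,2])[:,None]
def loc2w(I,L):
    L=np.atleast_2d(L).astype(float); c,s=np.cos(I[2]),np.sin(I[2]); return np.c_[I[0]+c*L[:,0]-s*L[:,1],I[1]+s*L[:,0]+c*L[:,1],L[:,2]]
E
python3 - <<'E'
from h import *
T=wpose(); np.save('T1.npy',T); im=snap('wrist','w1raw.png')
I=[.52,.125,.37]
L=[[-.08,-.1,.06],[-.08,.17,.06],[.08,-.1,.06],[-.034,-.019,.06],[-.034,.019,.06],[.034,-.019,.06],[.034,.019,.06]]
px=wproj(T,loc2w(I,L)); print(px.round(1)); v=im[:,:,::-1].copy()
g=cv2.resize(v,(784,588))
for p in px: cv2.circle(g,tuple((p*1.4).astype(int)),3,(0,255,0),1)
cv2.imwrite('pics/w1.png',g); print(ctrl.get_state()['eef_pos'])
E
```

```text
[[213.2 162. ]
 [379.  162.7]
 [218.3 253.6]
 [263.5 189.6]
 [287.  189.6]
 [264.1 229.2]
 [286.8 229.2]]
[0.43932188 0.10197377 0.45053525]
```

View pics/w1.png

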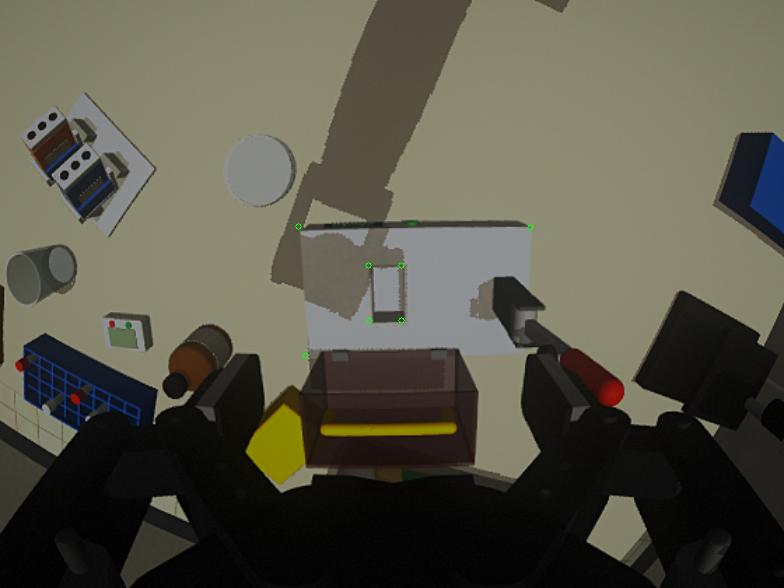

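Wrist view: pocket corners near (372,267),(405,267),(372,321),(406,321), about 3 px right of prediction; hood and handle (388,429), red grip tip (612,390), rack at left.

Run:
```python
from h import *
from scipy.optimize import least_squares
T=np.load('T1.npy'); im=cv2.imread('pics/w1raw.png'); g=cv2.cvtColor(im,cv2.COLOR_BGR2GRAY)
c0=np.array([[302,229],[531,229],[308,349],[372,267],[405,267],[372,321],[406,321]])/1.4
c=cv2.cornerSubPix(g,c0.astype(np.float32).reshape(-1,1,2),(3,3),(-1,-1),(3,50,.01)).reshape(-1,2)
print((c*1.4).round(1))
L=[[-.08,-.1,.06],[-.08,.17,.06],[.08,-.1,.06],[-.034,-.019,.06],[-.034,.019,.06],[.034,-.019,.06],[.034,.019,.06]]
f=lambda I:(wproj(T,loc2w(I,L))-c).ravel()
r=least_squares(f,[.52,.125,.37],loss='soft_l1',x_scale=[.01,.01,.02]); print(r.x,r.fun.reshape(-1,2).round(2))
# handle & red
h=cv2.cvtColor(im,cv2.COLOR_BGR2HSV).astype(int)
m=(h[...,0]>18)&(h[...,0]<35)&(h[...,1]>150)&(h[...,2]>80); m[:,:225]=0;m[:,330:]=0;m[:295]=0;m[:,:]&=True
ys,xs=np.nonzero(m&(np.arange(420)[:,None]<315)); print('handle px',xs.mean(),ys.mean(),xs.min(),xs.max())
for a in(1.45,1.5,1.55,1.6):
    dx=-.172*np.cos(a)+.02*np.sin(a); dz=.172*np.sin(a)+.02*np.cos(a); P=loc2w(r.x,[[.07+dx,0,.06+dz]]); print(a,P,wproj(T,P))
tip=wonz(T,np.array([[612,390]])/1.4,.322)
for a in(1.65,1.7,1.75,1.8,1.85):
    P=loc2w(r.x,[[0,.135-.16*np.cos(a)*-1*-1,.165+.16*np.sin(a)]]); print(a,P,wproj(T,P)*1.4)
# move to rack view
rk=[.509,-.335,-.405]
p=loc2w(rk,[[-.10,-.03,.30]])[0]; print(p,mv(p,Rt(rk[2])))
```

```text
[[299.9 230.1]
 [529.4 226.5]
 [307.7 349.1]
 [371.9 266.6]
 [402.9 265.5]
 [372.  321.9]
 [403.9 321.2]]
[0.51998754 0.1272978  0.38334374] [[-0.36 -1.04]
 [ 1.48  0.02]
 [ 0.39  5.46]
 [-1.06 -0.24]
 [ 0.21  0.27]
 [-0.07 -0.17]
 [-0.22  0.05]]
handle px 276.70603015075375 306.4321608040201 229 325
1.45 [[0.58409798 0.15315322 0.23315669]] [[276.26434587 303.93484322]]
1.5 [[0.59212508 0.15639051 0.23298388]] [[276.39939007 309.61450564]]
1.55 [[0.60013415 0.15962053 0.2323787 ]] [[276.53535765 314.95206253]]
1.6 [[0.60810516 0.1628352  0.23134267]] [[276.67134888 319.93182579]]
1.65 [[0.46475946 0.2642399  0.3244984 ]] [[601.62909813 401.05508949]]
1.7 [[0.46178382 0.27161824 0.32366637]] [[611.22715209 399.46772695]]
1.75 [[0.45882744 0.2789488  0.32243775]] [[620.27401486 397.61615204]]
1.8 [[0.45589773 0.28621324 0.32081562]] [[628.73926713 395.52410971]]
1.85 [[0.453002   0.29339342 0.31880403]] [[636.60100972 393.21617726]]
[ 0.4052692 -0.3231712  0.3      ] [-4.260e-02 -5.314e-01 -1.882e-01 -3.000e-04  5.000e-04 -9.877e-01]
```

apply_moves(series=[[-0.043,-0.531,-0.188,0,0,-0.988],[-0.043,-0.531,-0.188,0,0,-0.988],[-0.043,-0.531,-0.188,0,0,-0.988],[-0.043,-0.531,-0.188,0,0,-0.988],[-0.043,-0.531,-0.188,0,0,-0.988],[-0.043,-0.531,-0.188,0,0,-0.988],[-0.043,-0.531,-0.188,0,0,-0.988],[-0.043,-0.531,-0.188,0,0,-0.988],[-0.043,-0.531,-0.188,0,0,-0.988],[-0.043,-0.531,-0.188,0,0,-0.988]])

```text
time: 4.68
eef_pos: [0.4062, -0.3221, 0.301]
tcp_rot: [0.201, 0.98, -0.0, 0.001]
contact_force: [0.1, 1.3, -0.4]
opening: 0.996
finger_force: 0.0
```

```bash
cat >> h.py <<'E'
def cart(rk,side,h,x=0,y=0):
    "points of leaning cartridge, local (x,y,h) -> world"
    a=np.deg2rad(35); return loc2w(rk,[[.02+x*np.cos(a)-h*np.sin(a),side*.04+y,.036+x*np.sin(a)+h*np.cos(a)]])[0]
E
python3 - <<'E'
from h import *
T=wpose(); np.save('T2.npy',T); im=snap('wrist','w2raw.png')
rk=[.509,-.335,-.405]
g=cv2.resize(im[:,:,::-1],(784,588))
P=[loc2w(rk,[[x,y,0]])[0] for x in(-.065,.065) for y in(-.09,.09)]+[cart(rk,s,.095,x,y) for s in(-1,1) for x in(-.03,.03) for y in(-.015,.015)]
px=wproj(T,P)*1.4; print(px.round(0).tolist())
for p in px: cv2.circle(g,tuple(p.astype(int)),3,(0,255,0),1)
cv2.imwrite('pics/w2.png',g)
E
```

```text
[[328.0, 271.0], [513.0, 271.0], [334.0, 391.0], [502.0, 389.0], [357.0, 308.0], [396.0, 308.0], [355.0, 387.0], [397.0, 387.0], [462.0, 308.0], [500.0, 308.0], [465.0, 387.0], [505.0, 386.0]]
```

View pics/w2.png

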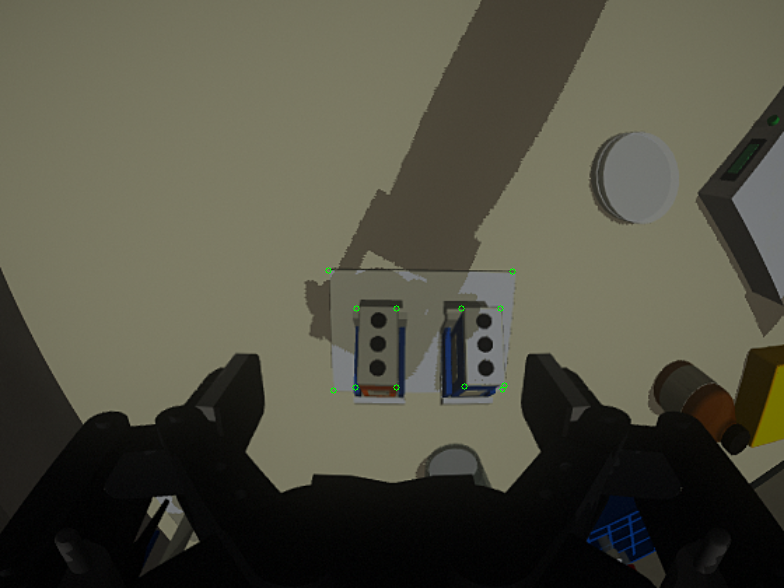

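Wrist view: predicted green corners match rack and both cartridges within ~3 px; orange cartridge is the left one (378,345), rack -y slot. Now approach along its axis.

Run:
```python
from h import *
rk=[.5089,-.3328,-.405]; a=-np.deg2rad(35)
print(ctrl.nose_length)
for h in(.2,.072): p=cart(rk,-1,h); print(p,mv(p,Rt(rk[2],a)))
u=cart(rk,-1,1)-cart(rk,-1,0); print('axis',u)
```

```text
0.019
[ 0.4060862  -0.3322445   0.19983041] [-1.000e-04 -1.270e-02 -1.266e-01 -3.046e-01 -7.132e-01 -1.200e-03]
[ 0.47356466 -0.36117248  0.09497895] [ 0.0842 -0.0488 -0.2577 -0.3046 -0.7132 -0.0012]
axis [-0.52717548  0.22599988  0.81915204]
```

apply_moves(series=[[0,-0.013,-0.05,-0.305,-0.713,0],[0,-0.013,-0.08,-0.305,-0.713,0],[0,-0.013,-0.127,-0.305,-0.713,0],[0,-0.013,-0.127,-0.305,-0.713,0],[0,-0.013,-0.127,-0.305,-0.713,0],[0,-0.013,-0.127,-0.305,-0.713,0],[0.021,-0.022,-0.16,-0.305,-0.713,0],[0.042,-0.031,-0.193,-0.305,-0.713,0],[0.063,-0.04,-0.226,-0.305,-0.713,0],[0.078,-0.046,-0.248,-0.305,-0.713,0],[0.084,-0.049,-0.258,-0.305,-0.713,0],[0.084,-0.049,-0.258,-0.305,-0.713,0]], jaw=0.75)

```text
time: 6.22
eef_pos: [0.4733, -0.3631, 0.094]
tcp_rot: [0.192, 0.934, -0.06, 0.294]
contact_force: [-0.5, 0.0, 0.6]
opening: 0.75
finger_force: 0.0
```

Run:
```python
from h import *
T=wpose(); im=snap('wrist')
rk=[.5089,-.3328,-.405]
g=cv2.resize(im[:,:,::-1],(784,588))
for s in(-1,1):
  for x in(-.03,.03):
    for y in(-.015,.015): cv2.circle(g,tuple((wproj(T,cart(rk,s,.095,x,y))[0]*1.4).astype(int)),3,(0,255,0),1)
cv2.imwrite('pics/w3.png',g)
print(mv(cart(rk,-1,.072),Rt(rk[2],-np.deg2rad(35))),ctrl.get_state()['contact_force'])
```

```text
[ 0.0006  0.0025  0.0007 -0.0011 -0.0005  0.0005] [-0.83793988 -0.41135853 -0.21776645]
```

View pics/w3.png

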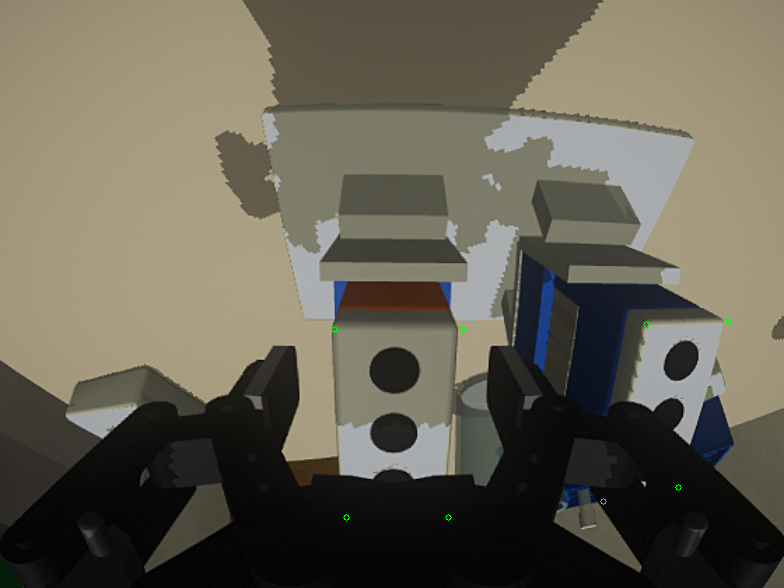

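Fingers (inner edges 297 and 490) straddle the orange cartridge (335–458) evenly. Closing, then drawing 60 mm along its axis and up.

apply_moves(series=[[0,0,0,0,0,0],[0,0,0,0,0,0],[0,0,0,0,0,0],[0,0,0,0,0,0],[0,0,0,0,0,0],[0,0,0,0,0,0]], jaw=0, squeeze=50)

```text
time: 7.02
eef_pos: [0.4725, -0.3631, 0.0946]
tcp_rot: [0.193, 0.934, -0.06, 0.294]
contact_force: [-5.5, 3.2, 6.2]
opening: 0.348
finger_force: 48.7
```

apply_moves(series=[[-0.0033,0.0014,0.0051,0,0,0],[-0.0099,0.0042,0.0154,0,0,0],[-0.0198,0.0085,0.0307,0,0,0],[-0.0297,0.0127,0.0461,0,0,0],[-0.0396,0.017,0.0614,0,0,0],[-0.0527,0.0226,0.0819,0,0,0],[-0.0527,0.0226,0.14,0,0,0],[-0.0527,0.0226,0.21,0,0,0],[-0.0527,0.0226,0.28,0,0,0],[-0.0527,0.0226,0.34,0,0,0]])

```text
time: 8.28
eef_pos: [0.4293, -0.3439, 0.3667]
tcp_rot: [0.192, 0.935, -0.06, 0.293]
contact_force: [1.2, -0.3, -2.1]
opening: 0.351
finger_force: 49.9
```

Run:
```python
from h import *
I=[.52,.127,.378]
s=ctrl.get_state(); print(s['eef_pos'],s['contact_force'],s['opening'],s['finger_force'])
print(mv(loc2w(I,[[0,0,.30]])[0],Rt(I[2])))
T=wpose(); im=snap('wrist','w4.png')
```

```text
[ 0.42928264 -0.34393412  0.36674096] [ 1.20669821 -0.29159663 -2.14932824] 0.35130697821252455 49.903681576251984
[ 0.1134  0.5887 -0.0834  0.0104  0.7925  0.967 ]
```

View pics/w4.png

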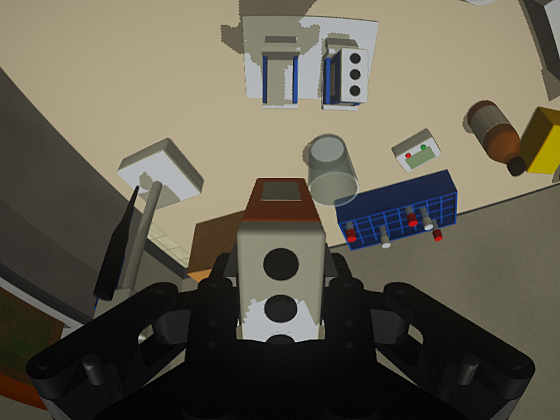

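Cartridge is held; its near face runs from cap edge row 222 to foot row 178 (columns 258–307). Using that for in-hand offset.

Run:
```python
from h import *
from scipy.optimize import least_squares
H=ctrl.get_calibration('wrist')['hand_eye']
def f(v,full=False):
    dx,h,dy=v; P=[[.03+dx,-.015+dy,h-.095],[.03+dx,.015+dy,h-.095],[.03+dx,-.015+dy,h],[.03+dx,.015+dy,h]]
    return wproj(H,P)
print(f([0,.072,0]).round(1))
m=np.array([[239,222],[325,222],[257,178],[307,178.]])
r=least_squares(lambda v:(f(v)-m).ravel(),[0,.072,0],x_scale=.01); print(r.x,r.fun.round(1))
```

```text
[[233.6 233.8]
 [324.2 233.8]
 [255.  179.1]
 [304.  179.1]]
[0.00051638 0.08127906 0.0012089 ] [ 1.4  1.4 -0.7  1.3  0.9 -2.4 -2.2 -2.4]
```

apply_moves(series=[[0.113,0.589,0,0.01,0.792,0.967],[0.113,0.589,0,0.01,0.792,0.967],[0.113,0.589,0,0.01,0.792,0.967],[0.113,0.589,0,0.01,0.792,0.967],[0.113,0.589,0,0.01,0.792,0.967],[0.113,0.589,0,0.01,0.792,0.967],[0.113,0.589,0,0.01,0.792,0.967],[0.113,0.589,0,0.01,0.792,0.967],[0.113,0.589,0,0.01,0.792,0.967],[0.113,0.589,0,0.01,0.792,0.967],[0.113,0.589,-0.06,0.01,0.792,0.967],[0.113,0.589,-0.12,0.01,0.792,0.967],[0.113,0.589,-0.18,0.01,0.792,0.967],[0.113,0.589,-0.22,0.01,0.792,0.967],[0.113,0.589,-0.25,0.01,0.792,0.967],[0.113,0.589,-0.25,0.01,0.792,0.967]])

```text
time: 10.32
eef_pos: [0.5188, 0.1248, 0.163]
tcp_rot: [-0.187, 0.982, 0.001, -0.002]
contact_force: [0.4, -0.1, -1.9]
opening: 0.344
finger_force: 50.5
```

Run:
```python
from h import *
I=[.52,.127,.378]
s=ctrl.get_state(); print(s['eef_pos'],s['contact_force'],s['opening'])
T=wpose(); im=snap('wrist')
g=cv2.resize(im[:,:,::-1],(784,588))
for p in wproj(T,loc2w(I,[[x,y,.06] for x in(-.034,.034) for y in(-.019,.019)]+[[-.08,-.1,.06],[-.08,.17,.06]])): cv2.circle(g,tuple((p*1.4).astype(int)),3,(0,255,0),1)
cv2.imwrite('pics/w5.png',g)
print(mv(loc2w(I,[[0,0,.12]])[0],Rt(I[2])))
```

```text
[0.51884906 0.12483637 0.16304356] [ 0.36168587 -0.08231463 -1.87944427] 0.34395196778236775
[-0.0002  0.0023 -0.0562 -0.0009  0.0002  0.0029]
```

View pics/w5.png

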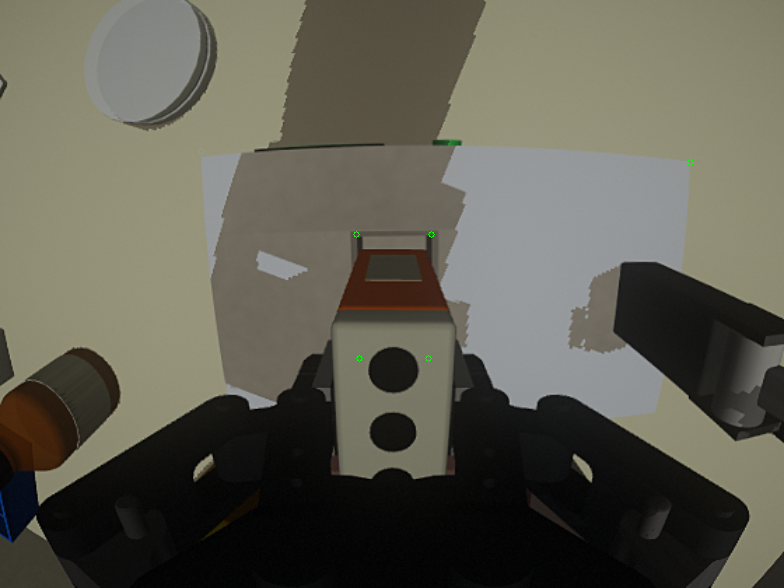

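Cartridge foot (358–431, row 249) is laterally centred on the pocket (358–431, front edge row 235).

Run:
```python
from h import *
from scipy.optimize import least_squares
H=ctrl.get_calibration('wrist')['hand_eye']
def f(v):
    dx,h,dy=v; P=[[.03+dx,-.015+dy,h-.095],[.03+dx,.015+dy,h-.095],[.03+dx,-.015+dy,h],[.03+dx,.015+dy,h]]
    return wproj(H,P)
m=np.array([[333,321],[455,321],[358,249],[431,249.]])/1.4
r=least_squares(lambda v:(f(v)-m).ravel(),[0,.072,0],x_scale=.01); print(r.x,r.fun.round(1))
T=wpose(); m2=np.array([[356,235],[432,235]])/1.4; I=[.52,.127,.378]
w=wonz(T,m2,.06); c,s=np.cos(I[2]),np.sin(I[2]); d=w[:,:2]-I[:2]; print('pocket front corners local',np.c_[c*d[:,0]+s*d[:,1],-s*d[:,0]+c*d[:,1]])
```

```text
[-0.00039549  0.0757927   0.00108735] [-0.   0.2  0.8  0.1  1.3 -0.3 -2.7 -0.3]
pocket front corners local [[-0.03165977 -0.01950324]
 [-0.03158221  0.01902521]]
```

apply_moves(series=[[0.002,0.0015,-0.01,0,0,0],[0.002,0.0015,-0.02,0,0,0],[0.002,0.0015,-0.028,0,0,0],[0.002,0.0015,-0.035,0,0,0],[0.002,0.0015,-0.042,0,0,0],[0.002,0.0015,-0.05,0,0,0],[0.002,0.0015,-0.06,0,0,0],[0.002,0.0015,-0.06,0,0,0]])

```text
time: 11.38
eef_pos: [0.5217, 0.1276, 0.1165]
tcp_rot: [-0.188, 0.982, 0.001, 0.0]
contact_force: [0.0, 0.7, -2.7]
opening: 0.347
finger_force: 50.5
```

apply_moves(series=[[0,0,-0.009,0,0,0],[0,0,-0.018,0,0,0],[0,0,-0.025,0,0,0],[0,0,-0.028,0,0,0],[0,0,-0.028,0,0,0]])

```text
time: 12.0
eef_pos: [0.5222, 0.1277, 0.0949]
tcp_rot: [-0.188, 0.982, 0.0, 0.001]
contact_force: [0.1, 0.1, -2.3]
opening: 0.345
finger_force: 50.5
```

apply_moves(series=[[0,0,-0.0015,0,0,0],[0,0,-0.003,0,0,0],[0,0,-0.0045,0,0,0],[0,0,-0.0045,0,0,0]])

```text
time: 12.5
eef_pos: [0.5222, 0.1277, 0.0914]
tcp_rot: [-0.188, 0.982, 0.0, 0.001]
contact_force: [0.4, -0.3, -3.3]
opening: 0.346
finger_force: 50.5
```

apply_moves(series=[[0,0,-0.001,0,0,0],[0,0,-0.002,0,0,0],[0,0,-0.003,0,0,0],[0,0,-0.003,0,0,0]])

```text
time: 13.0
eef_pos: [0.5223, 0.1277, 0.089]
tcp_rot: [-0.188, 0.982, 0.0, 0.001]
contact_force: [0.3, 0.4, -1.8]
opening: 0.345
finger_force: 50.5
```

apply_moves(series=[[0,0,-0.001,0,0,0],[0,0,-0.002,0,0,0],[0,0,-0.003,0,0,0],[0,0,-0.004,0,0,0],[0,0,-0.004,0,0,0]])

```text
time: 13.62
eef_pos: [0.5223, 0.1277, 0.0859]
tcp_rot: [-0.188, 0.982, 0.0, 0.001]
contact_force: [-0.6, 0.2, -1.9]
opening: 0.34
finger_force: 50.8
```

apply_moves(series=[[0,0,-0.001,0,0,0],[0,0,-0.002,0,0,0],[0,0,-0.003,0,0,0],[0,0,-0.003,0,0,0]])

```text
time: 14.12
eef_pos: [0.5226, 0.1277, 0.0858]
tcp_rot: [-0.188, 0.982, 0.0, 0.001]
contact_force: [-5.4, -0.7, 11.1]
opening: 0.343
finger_force: 52.4
```

apply_moves(series=[[0,0,0.0015,0,0,0],[0,0,0.0015,0,0,0],[0,0,0.0015,0,0,0],[0,0,0.0015,0,0,0],[0,0,0.0015,0,0,0]], jaw=0.7)

```text
time: 14.75
eef_pos: [0.5223, 0.1277, 0.0845]
tcp_rot: [-0.188, 0.982, 0.0, 0.001]
contact_force: [-0.8, 0.2, -0.2]
opening: 0.702
finger_force: 0.0
```

apply_moves(series=[[0,0,0.01,0,0,0],[0,0,0.04,0,0,0],[0,0,0.09,0,0,0],[-0.02,0,0.16,0,0,0],[-0.05,-0.02,0.23,0,0,0],[-0.1,-0.04,0.3,0,0,0],[-0.1,-0.04,0.33,0,0,0]])

```text
time: 15.62
eef_pos: [0.4413, 0.0953, 0.3528]
tcp_rot: [-0.187, 0.982, -0.0, 0.004]
contact_force: [0.7, -0.4, -0.2]
opening: 0.701
finger_force: 0.0
```

Run:
```python
from h import *
I=[.52,.127,.378]
T=wpose(); im=snap('wrist')
g=cv2.resize(im[:,:,::-1],(784,588))
for p in wproj(T,loc2w(I,[[x,y,.11] for x in(-.03,.03) for y in(-.015,.015)])): cv2.circle(g,tuple((p*1.4).astype(int)),3,(0,255,0),1)
for a in(1.4,1.45,1.5):
    print(a,wproj(T,loc2w(I,[[.07-.172*np.cos(a)+.02*np.sin(a),y,.06+.172*np.sin(a)+.02*np.cos(a)] for y in(-.055,.055)]))*1.4)
cv2.imwrite('pics/w6.png',g); s=ctrl.get_state(); print(s['eef_pos'],s['tcp_rot'],s['qpos'])
```

```text
1.4 [[313.26505252 486.76355191]
 [472.03090726 486.84455238]]
1.45 [[314.3506009  495.97790112]
 [470.95103038 496.06173948]]
1.5 [[315.51063343 504.49000433]
 [469.79790553 504.57600391]]
[0.44279773 0.09534688 0.35700282] [-1.87571388e-01  9.82225034e-01 -9.59684743e-04  7.07364301e-03] [-1.30561169e-02 -2.96613194e-01  1.96569008e+00  9.60503101e-04
  1.45827074e+00 -1.96134136e+00]
```

View pics/w6.png

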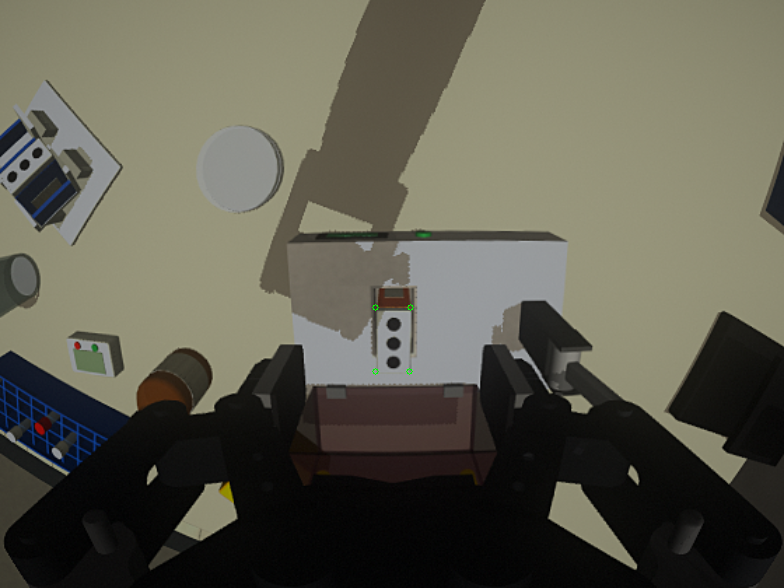

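Cartridge is seated: cap corners match the z = 110 mm prediction (375–410, 307–372). Now plan the hood closing.

```bash
cat >> h.py <<'E'
I=[.52,.127,.378]
def bar(a): return np.array([.07-.172*np.cos(a)+.02*np.sin(a),.06+.172*np.sin(a)+.02*np.cos(a)])
E
python3 - <<'E'
from h import *
s=ctrl.get_state(); print(s['eef_pos'])
y=-.0
b=bar(1.47); p0=loc2w(I,[[b[0]+.035,y,b[1]+.009]])[0]; up=p0.copy(); up[2]=.357
print(mv(up,Rt(I[2])),mv(p0,Rt(I[2])))
for a in np.arange(1.5,.59,-.06):
    b=bar(a); p=loc2w(I,[[b[0]+.017,y,b[1]+.009]])[0]; print(round(a,2),((p-p0)/.8).round(4).tolist())
E
```

```text
[0.44279773 0.09534688 0.35700282]
[ 0.2215  0.0892 -0.     -0.001   0.0182  0.0008] [ 0.2215  0.0892 -0.1436 -0.001   0.0182  0.0008]
1.5 [-0.0149, -0.0059, -0.0002]
1.44 [-0.0269, -0.0107, -0.0]
1.38 [-0.039, -0.0155, -0.0006]
1.32 [-0.051, -0.0203, -0.0019]
1.26 [-0.0629, -0.025, -0.0041]
1.2 [-0.0747, -0.0297, -0.007]
1.14 [-0.0863, -0.0343, -0.0106]
1.08 [-0.0976, -0.0388, -0.015]
1.02 [-0.1087, -0.0432, -0.0201]
0.96 [-0.1195, -0.0474, -0.026]
0.9 [-0.1299, -0.0516, -0.0325]
0.84 [-0.14, -0.0556, -0.0396]
0.78 [-0.1496, -0.0594, -0.0474]
0.72 [-0.1588, -0.0631, -0.0559]
0.66 [-0.1675, -0.0665, -0.0649]
0.6 [-0.1757, -0.0698, -0.0744]
```

apply_moves(series=[[0.221,0.089,0,0,0.018,0],[0.221,0.089,0,0,0.018,0],[0.221,0.089,0,0,0.018,0],[0.221,0.089,0,0,0.018,0],[0.221,0.089,0,0,0.018,0],[0.221,0.089,-0.07,0,0.018,0],[0.221,0.089,-0.12,0,0.018,0],[0.221,0.089,-0.144,0,0.018,0],[0.221,0.089,-0.144,0,0.018,0]], jaw=0)

```text
time: 16.8
eef_pos: [0.6182, 0.1666, 0.2334]
tcp_rot: [-0.188, 0.982, 0.002, -0.006]
contact_force: [-0.7, -0.2, 0.7]
opening: 0.001
finger_force: 0.0
```

apply_moves(series=[[-0.008,-0.003,0,0,0,0],[-0.015,-0.006,0,0,0,0],[-0.021,-0.008,0,0,0,0],[-0.027,-0.011,0,0,0,0],[-0.033,-0.013,0,0,0,0],[-0.039,-0.015,0,0,0,0],[-0.051,-0.02,-0.002,0,0,0],[-0.063,-0.025,-0.004,0,0,0]])

```text
time: 17.8
eef_pos: [0.568, 0.1466, 0.23]
tcp_rot: [-0.188, 0.982, 0.002, -0.006]
contact_force: [2.5, 0.2, 1.7]
opening: -0.001
finger_force: 1.3
```

apply_moves(series=[[-0.012,-0.005,0.002,0,0,0],[-0.023,-0.009,0.003,0,0,0],[-0.035,-0.014,-0.001,0,0,0],[-0.046,-0.018,-0.006,0,0,0],[-0.057,-0.022,-0.012,0,0,0],[-0.067,-0.027,-0.018,0,0,0],[-0.077,-0.031,-0.026,0,0,0],[-0.087,-0.034,-0.033,0,0,0],[-0.096,-0.038,-0.042,0,0,0],[-0.102,-0.041,-0.048,0,0,0],[-0.102,-0.041,-0.048,0,0,0]])

```text
time: 19.18
eef_pos: [0.4859, 0.1139, 0.191]
tcp_rot: [-0.188, 0.982, 0.002, -0.007]
contact_force: [-0.6, 0.5, 0.2]
opening: 0.001
finger_force: 0.0
```

Run:
```python
from h import *
s=ctrl.get_state(); print(s['eef_pos'],s['contact_force'])
T=wpose();im=snap('wrist'); sc=snap('scene')
h=cv2.cvtColor(sc,cv2.COLOR_RGB2HSV).astype(int)
cv2.imwrite('pics/m.png',np.hstack([cv2.resize(im[:,:,::-1],(400,300)),cv2.resize(sc[130:340,270:550,::-1],(400,300))]))
for a in(.5,.6,.7,.8): b=bar(a); print(a,proj('scene',loc2w(I,[[b[0],0,b[1]]]))-[270,130])
```

```text
[0.48590387 0.11390451 0.19099372] [-0.64126558  0.48299575  0.22573729]
0.5 [[98.11864368 54.55946847]]
0.6 [[98.69618918 55.30353627]]
0.7 [[99.12715291 56.8393941 ]]
0.8 [[99.39833215 59.19285403]]
```

View pics/m.png

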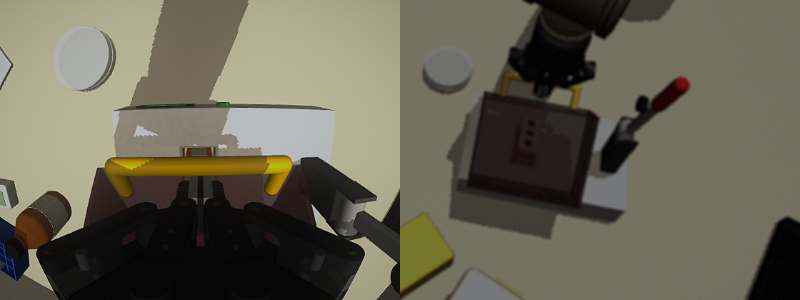

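Hood partly shut, yellow bar in front of the closed fingers (wrist 200,166); clamp still up.

```bash
cat >> h.py <<'E'
def hoodang():
    from scipy.optimize import minimize_scalar
    T=wpose(); im=snap('wrist'); h=cv2.cvtColor(im,cv2.COLOR_RGB2HSV).astype(int)
    m=((h[...,0]>18)&(h[...,0]<33)&(h[...,1]>150)&(h[...,2]>80)).astype(np.uint8)
    n,l,st,c=cv2.connectedComponentsWithStats(m); print([(st[i].tolist(),c[i].round(1).tolist()) for i in range(1,n) if st[i][4]>150])
    for a in np.arange(0,1.3,.1):
        b=bar(a); print(round(a,1),wproj(T,loc2w(I,[[b[0],y,b[1]] for y in(-.055,0,.055)])).round(0).tolist())
E
python3 - <<'E'
from h import *
hoodang()
E
```

```text
[([147, 216, 263, 58, 7626], [278.8, 234.6])]
0.0 [[202.0, 122.0], [278.0, 120.0], [353.0, 122.0]]
0.1 [[197.0, 126.0], [278.0, 125.0], [359.0, 126.0]]
0.2 [[191.0, 134.0], [278.0, 132.0], [365.0, 134.0]]
0.3 [[184.0, 146.0], [278.0, 144.0], [372.0, 145.0]]
0.4 [[177.0, 162.0], [278.0, 161.0], [379.0, 162.0]]
0.5 [[169.0, 184.0], [278.0, 183.0], [387.0, 184.0]]
0.6 [[162.0, 212.0], [278.0, 212.0], [394.0, 212.0]]
0.7 [[156.0, 245.0], [278.0, 247.0], [401.0, 245.0]]
0.8 [[151.0, 283.0], [278.0, 287.0], [405.0, 282.0]]
0.9 [[149.0, 323.0], [278.0, 329.0], [407.0, 322.0]]
1.0 [[150.0, 361.0], [278.0, 369.0], [407.0, 361.0]]
1.1 [[153.0, 397.0], [279.0, 406.0], [404.0, 396.0]]
1.2 [[158.0, 427.0], [279.0, 436.0], [399.0, 426.0]]
```

Run:
```python
from h import *
s=ctrl.get_state(); p0=s['eef_pos']; print(p0)
y=-.03
b=bar(.66)
for q in ([-.030,0,.20],[-.030,-.01,.235],[b[0],y,.235],[b[0],y,b[1]+.029]): print(mv(loc2w(I,[q])[0],Rt(I[2])).tolist())
p0=loc2w(I,[[b[0],y,b[1]+.029]])[0]
for a in [.66,.6,.54,.48,.42,.36,.30,.24,.18,.14,.1,.07,.04,.02,0]:
    b=bar(a); p=loc2w(I,[[b[0],y,b[1]+.025]])[0]; print(a,((p-p0)/.8).round(4).tolist())
```

```text
[0.48668493 0.11409142 0.19160544]
[0.0068, 0.0023, 0.0105, -0.0013, -0.0175, 0.0003]
[0.0114, -0.0093, 0.0542, -0.0013, -0.0175, 0.0003]
[-0.0068, -0.0435, 0.0542, -0.0013, -0.0175, 0.0003]
[-0.0068, -0.0435, 0.0233, -0.0013, -0.0175, 0.0003]
0.66 [0.0, 0.0, -0.005]
0.6 [-0.0082, -0.0033, -0.0145]
0.54 [-0.0158, -0.0063, -0.0246]
0.48 [-0.0229, -0.0091, -0.0351]
0.42 [-0.0294, -0.0117, -0.0461]
0.36 [-0.0352, -0.014, -0.0574]
0.3 [-0.0404, -0.0161, -0.0691]
0.24 [-0.045, -0.0179, -0.0812]
0.18 [-0.0488, -0.0194, -0.0935]
0.14 [-0.051, -0.0203, -0.1018]
0.1 [-0.0529, -0.021, -0.1102]
0.07 [-0.0541, -0.0215, -0.1166]
0.04 [-0.0551, -0.0219, -0.123]
0.02 [-0.0557, -0.0221, -0.1273]
0 [-0.0562, -0.0223, -0.1316]
```

apply_moves(series=[[0.007,0.002,0.01,0,-0.017,0],[0.011,-0.009,0.054,0,-0.017,0],[0.011,-0.009,0.054,0,-0.017,0],[-0.007,-0.043,0.054,0,-0.017,0],[-0.007,-0.043,0.054,0,-0.017,0],[-0.007,-0.043,0.023,0,-0.017,0],[-0.007,-0.043,0.023,0,-0.017,0]])

```text
time: 20.2
eef_pos: [0.4802, 0.0802, 0.208]
tcp_rot: [-0.188, 0.982, 0.001, -0.002]
contact_force: [-0.1, -0.0, -0.3]
opening: 0.002
finger_force: 0.0
```

apply_moves(series=[[0,0,-0.005,0,0,0],[-0.004,-0.002,-0.01,0,0,0],[-0.008,-0.003,-0.0145,0,0,0],[-0.012,-0.005,-0.0195,0,0,0],[-0.016,-0.006,-0.0245,0,0,0],[-0.023,-0.009,-0.035,0,0,0],[-0.029,-0.012,-0.046,0,0,0],[-0.035,-0.014,-0.0575,0,0,0],[-0.035,-0.014,-0.0575,0,0,0]])

```text
time: 21.32
eef_pos: [0.4524, 0.0687, 0.1627]
tcp_rot: [-0.187, 0.982, 0.001, -0.0]
contact_force: [-0.2, -0.2, -0.5]
opening: -0.001
finger_force: 0.0
```

Run:
```python
from h import *
s=ctrl.get_state(); print(s['eef_pos'],s['contact_force'],s['qpos']); hoodang()
```

```text
[0.45242628 0.06865917 0.16265209] [-0.21172629 -0.1806301  -0.50286916] [-0.07281974 -0.11079632  2.17163876  0.00242829  1.08167654 -2.02182576]
[([296, 240, 148, 56, 3430], [382.7, 257.3]), ([216, 247, 50, 46, 1175], [233.6, 263.9])]
0.0 [[240.0, 194.0], [324.0, 194.0], [402.0, 194.0]]
0.1 [[237.0, 205.0], [327.0, 205.0], [411.0, 205.0]]
0.2 [[233.0, 221.0], [331.0, 221.0], [421.0, 220.0]]
0.3 [[230.0, 242.0], [335.0, 242.0], [431.0, 239.0]]
0.4 [[226.0, 268.0], [339.0, 268.0], [440.0, 263.0]]
0.5 [[223.0, 301.0], [343.0, 300.0], [449.0, 292.0]]
0.6 [[220.0, 337.0], [346.0, 336.0], [456.0, 325.0]]
0.7 [[219.0, 376.0], [348.0, 375.0], [460.0, 360.0]]
0.8 [[218.0, 414.0], [348.0, 413.0], [461.0, 395.0]]
0.9 [[219.0, 449.0], [348.0, 448.0], [460.0, 428.0]]
1.0 [[221.0, 479.0], [345.0, 478.0], [455.0, 457.0]]
1.1 [[224.0, 504.0], [343.0, 503.0], [449.0, 482.0]]
1.2 [[227.0, 523.0], [339.0, 522.0], [441.0, 503.0]]
```

apply_moves(series=[[-0.003,-0.001,-0.006,0,0,0],[-0.005,-0.002,-0.012,0,0,0],[-0.008,-0.003,-0.018,0,0,0],[-0.01,-0.004,-0.024,0,0,0],[-0.012,-0.005,-0.03,0,0,0],[-0.014,-0.005,-0.036,0,0,0],[-0.016,-0.006,-0.044,0,0,0],[-0.018,-0.007,-0.05,0,0,0],[-0.019,-0.0075,-0.055,0,0,0],[-0.019,-0.0075,-0.06,0,0,0],[-0.02,-0.008,-0.064,0,0,0],[-0.02,-0.008,-0.067,0,0,0],[-0.021,-0.008,-0.07,0,0,0],[-0.021,-0.008,-0.07,0,0,0]])

```text
time: 23.12
eef_pos: [0.4368, 0.0621, 0.1081]
tcp_rot: [-0.188, 0.982, 0.0, 0.001]
contact_force: [0.6, -0.8, 0.4]
opening: -0.002
finger_force: 0.0
```

apply_moves(series=[[0,0,-0.0015,0,0,0],[0,0,-0.003,0,0,0],[0,0,-0.0045,0,0,0],[0,0,-0.0045,0,0,0]])

```text
time: 23.62
eef_pos: [0.4367, 0.0621, 0.1049]
tcp_rot: [-0.188, 0.982, 0.0, 0.001]
contact_force: [-2.0, -1.4, 3.7]
opening: 0.002
finger_force: 1.8
```

apply_moves(series=[[0,0,-0.0015,0,0,0],[0,0,-0.003,0,0,0],[0,0,-0.004,0,0,0],[0,0,-0.004,0,0,0]])

```text
time: 24.12
eef_pos: [0.4369, 0.062, 0.1045]
tcp_rot: [-0.188, 0.982, 0.0, -0.001]
contact_force: [-9.5, -0.8, 19.6]
opening: -0.005
finger_force: 10.5
```

Run:
```python
from h import *
s=ctrl.get_state(); print(s['eef_pos']); r=.13
def q(a): return loc2w(I,[[0,.135-r*np.cos(a)+.011*np.sin(a)+.0145,.165+r*np.sin(a)+.011*np.cos(a)+.019]])[0]
A=loc2w(I,[[0,.2,.40]])[0]; B=loc2w(I,[[0,.2,.305]])[0]
print(mv(A,Rt(I[2])).tolist(),mv(B,Rt(I[2])).tolist())
for a in np.arange(1.8,-.01,-.075): print(round(a,3),((q(a)-B)/.8).round(4).tolist())
```

```text
[0.43693219 0.06201979 0.10445043]
[0.0116, 0.3136, 0.3694, -0.0009, -0.0017, -0.0006] [0.0116, 0.3136, 0.2507, -0.0009, -0.0017, -0.0006]
1.8 [0.0047, -0.0119, 0.0039]
1.725 [0.0091, -0.0228, 0.0072]
1.65 [0.0135, -0.034, 0.0097]
1.575 [0.018, -0.0453, 0.0112]
1.5 [0.0225, -0.0566, 0.0118]
1.425 [0.027, -0.068, 0.0115]
1.35 [0.0315, -0.0793, 0.0103]
1.275 [0.0359, -0.0905, 0.0082]
1.2 [0.0403, -0.1015, 0.0052]
1.125 [0.0446, -0.1123, 0.0013]
1.05 [0.0487, -0.1227, -0.0035]
0.975 [0.0528, -0.1328, -0.009]
0.9 [0.0566, -0.1425, -0.0154]
0.825 [0.0603, -0.1518, -0.0226]
0.75 [0.0637, -0.1605, -0.0304]
0.675 [0.0669, -0.1686, -0.039]
0.6 [0.0699, -0.1761, -0.0481]
0.525 [0.0726, -0.183, -0.0579]
0.45 [0.0751, -0.1891, -0.0682]
0.375 [0.0772, -0.1945, -0.0789]
0.3 [0.0791, -0.1992, -0.0901]
0.225 [0.0806, -0.203, -0.1016]
0.15 [0.0818, -0.2061, -0.1134]
0.075 [0.0827, -0.2083, -0.1254]
0.0 [0.0833, -0.2097, -0.1375]
```

apply_moves(series=[[0,0,0.01,0,0,0],[0,0,0.05,0,0,0],[0,0,0.12,0,0,0],[0,0,0.19,0,0,0],[0,0,0.26,0,0,0],[0,0.01,0.33,0,0,0],[0.005,0.05,0.372,0,0,0],[0.012,0.12,0.372,0,0,0],[0.012,0.19,0.372,0,0,0],[0.012,0.26,0.372,0,0,0],[0.012,0.314,0.372,0,0,0],[0.012,0.314,0.372,0,0,0],[0.012,0.314,0.31,0,0,0],[0.012,0.314,0.254,0,0,0],[0.012,0.314,0.254,0,0,0]])

```text
time: 26.0
eef_pos: [0.4446, 0.3116, 0.3]
tcp_rot: [-0.187, 0.982, -0.001, -0.004]
contact_force: [0.7, 0.3, -0.1]
opening: -0.001
finger_force: 0.0
```

Run:
```python
from h import *
s=ctrl.get_state(); print(s['eef_pos'],s['contact_force'],loc2w(I,[[0,.2,.305]]))
w=snap('wrist'); sc=snap('scene')
cv2.imwrite('pics/c.png',np.hstack([cv2.resize(w[:,:,::-1],(400,300)),cv2.resize(sc[130:340,270:550,::-1],(400,300))]))
```

```text
[0.4445707  0.31159919 0.29996043] [ 0.73446048  0.25142418 -0.06836249] [[0.44618752 0.31288092 0.305     ]]
```

View pics/c.png

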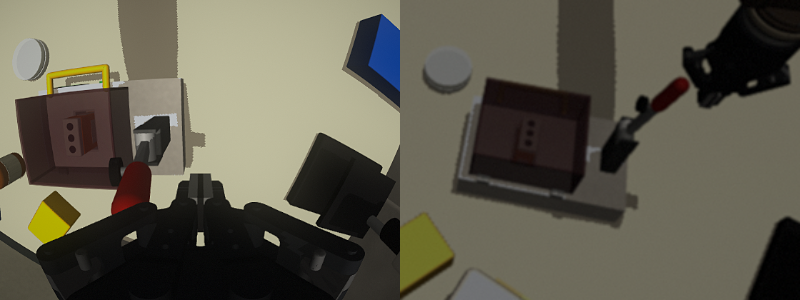

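Hood is shut over the cartridge (left pane) and the closed fingers stand outside the red grip. Sweep the clamp down.

apply_moves(series=[[0.005,-0.012,0.004,0,0,0],[0.007,-0.017,0.006,0,0,0],[0.009,-0.023,0.007,0,0,0],[0.011,-0.028,0.009,0,0,0],[0.013,-0.034,0.01,0,0,0],[0.018,-0.045,0.011,0,0,0],[0.022,-0.057,0.012,0,0,0],[0.027,-0.068,0.012,0,0,0],[0.031,-0.079,0.01,0,0,0],[0.036,-0.09,0.008,0,0,0],[0.04,-0.101,0.005,0,0,0],[0.045,-0.112,0.001,0,0,0],[0.049,-0.123,-0.003,0,0,0],[0.053,-0.133,-0.009,0,0,0],[0.057,-0.142,-0.015,0,0,0],[0.06,-0.152,-0.023,0,0,0],[0.064,-0.16,-0.03,0,0,0],[0.064,-0.16,-0.03,0,0,0]])

```text
time: 28.35
eef_pos: [0.4973, 0.1846, 0.2796]
tcp_rot: [-0.187, 0.982, 0.0, -0.0]
contact_force: [-0.1, 0.3, 0.6]
opening: 0.004
finger_force: 0.0
```

```bash
cat >> h.py <<'E'
def clampang():
    T=wpose(); im=snap('wrist'); h=cv2.cvtColor(im,cv2.COLOR_RGB2HSV).astype(int)
    m=(((h[...,0]<8)|(h[...,0]>172))&(h[...,1]>150)&(h[...,2]>50)).astype(np.uint8)
    n,l,st,c=cv2.connectedComponentsWithStats(m); print([(st[i].tolist(),c[i].round(1).tolist()) for i in range(1,n) if st[i][4]>150])
    for a in np.arange(0,1.8,.15): print(round(a,2),wproj(T,loc2w(I,[[0,.135-r*np.cos(a),.165+r*np.sin(a)] for r in(.085,.16)])).round(0).tolist())
E
python3 - <<'E'
from h import *
s=ctrl.get_state(); print(s['eef_pos'],s['contact_force']); clampang()
E
```

```text
[0.49729489 0.18461463 0.27957948] [-0.09098495  0.3053491   0.59416717]
[([187, 220, 123, 71, 3834], [241.6, 253.4])]
0.0 [[264.0, 206.0], [169.0, 206.0]]
0.15 [[264.0, 211.0], [161.0, 215.0]]
0.3 [[267.0, 216.0], [157.0, 226.0]]
0.45 [[274.0, 222.0], [157.0, 239.0]]
0.6 [[284.0, 227.0], [165.0, 254.0]]
0.75 [[298.0, 233.0], [183.0, 271.0]]
0.9 [[315.0, 238.0], [213.0, 291.0]]
1.05 [[335.0, 243.0], [261.0, 310.0]]
1.2 [[358.0, 246.0], [324.0, 327.0]]
1.35 [[381.0, 248.0], [395.0, 335.0]]
1.5 [[404.0, 249.0], [460.0, 333.0]]
1.65 [[425.0, 248.0], [512.0, 323.0]]
```

apply_moves(series=[[0.003,-0.008,-0.009,0,0,0],[0.006,-0.016,-0.018,0,0,0],[0.009,-0.023,-0.027,0,0,0],[0.011,-0.029,-0.038,0,0,0],[0.013,-0.034,-0.048,0,0,0],[0.015,-0.039,-0.059,0,0,0],[0.017,-0.043,-0.07,0,0,0],[0.018,-0.046,-0.08,0,0,0],[0.019,-0.048,-0.088,0,0,0],[0.019,-0.049,-0.094,0,0,0],[0.02,-0.049,-0.098,0,0,0],[0.02,-0.05,-0.101,0,0,0],[0.02,-0.05,-0.101,0,0,0]])

```text
time: 30.02
eef_pos: [0.5133, 0.1454, 0.1996]
tcp_rot: [-0.188, 0.982, 0.001, 0.001]
contact_force: [-0.3, 0.1, 0.1]
opening: -0.003
finger_force: 0.0
```

apply_moves(series=[[0,0,-0.0015,0,0,0],[0,0,-0.003,0,0,0],[0,0,-0.0045,0,0,0],[0,0,-0.0045,0,0,0]])

```text
time: 30.52
eef_pos: [0.5136, 0.1452, 0.1962]
tcp_rot: [-0.188, 0.982, 0.0, 0.001]
contact_force: [-0.7, -0.6, 0.1]
opening: -0.003
finger_force: 0.2
```

apply_moves(series=[[0,0,-0.001,0,0,0],[0,0,-0.002,0,0,0],[0,0,-0.003,0,0,0],[0,0,-0.004,0,0,0],[0,0,-0.004,0,0,0]])

```text
time: 31.15
eef_pos: [0.5137, 0.1452, 0.1948]
tcp_rot: [-0.188, 0.982, 0.0, 0.001]
contact_force: [-3.9, -0.9, 8.4]
opening: -0.002
finger_force: 4.0
```

apply_moves(series=[[0,0,-0.0015,0,0,0],[0,0,-0.003,0,0,0],[0,0,-0.003,0,0,0]])

```text
time: 31.52
eef_pos: [0.5139, 0.1452, 0.1946]
tcp_rot: [-0.188, 0.982, 0.0, 0.001]
contact_force: [-7.1, -2.9, 16.7]
opening: -0.003
finger_force: 8.1
```

apply_moves(series=[[0,0,0.01,0,0,0],[0,0,0.04,0,0,0],[0,0,0.1,0,0,0],[-0.02,-0.01,0.17,0,0,0],[-0.05,-0.02,0.24,0,0,0],[-0.1,-0.04,0.28,0,0,0],[-0.1,-0.04,0.28,0,0,0],[-0.1,-0.04,0.28,0,0,0]])

```text
time: 32.52
eef_pos: [0.4336, 0.1134, 0.4135]
tcp_rot: [-0.188, 0.982, 0.001, 0.0]
contact_force: [0.7, 1.0, -0.5]
opening: -0.005
finger_force: 0.0
```

Run:
```python
from h import *
clampang(); hoodang(); s=ctrl.get_state(); print(s['contact_force'],s['time'])
```

```text
[([245, 236, 60, 18, 663], [272.2, 242.7])]
0.0 [[304.0, 243.0], [244.0, 243.0]]
0.15 [[306.0, 247.0], [243.0, 251.0]]
0.3 [[309.0, 251.0], [246.0, 260.0]]
0.45 [[314.0, 256.0], [252.0, 269.0]]
0.6 [[321.0, 260.0], [263.0, 278.0]]
0.75 [[329.0, 263.0], [278.0, 288.0]]
0.9 [[339.0, 267.0], [298.0, 297.0]]
1.05 [[350.0, 270.0], [322.0, 305.0]]
1.2 [[362.0, 272.0], [349.0, 311.0]]
1.35 [[374.0, 273.0], [378.0, 314.0]]
1.5 [[386.0, 273.0], [406.0, 314.0]]
1.65 [[398.0, 272.0], [431.0, 311.0]]
[([223, 150, 86, 28, 947], [265.5, 158.0]), ([170, 323, 22, 22, 253], [180.3, 333.5])]
0.0 [[227.0, 154.0], [266.0, 153.0], [305.0, 153.0]]
0.1 [[225.0, 157.0], [265.0, 157.0], [306.0, 157.0]]
0.2 [[223.0, 162.0], [265.0, 162.0], [307.0, 162.0]]
0.3 [[221.0, 169.0], [264.0, 168.0], [308.0, 168.0]]
0.4 [[219.0, 177.0], [264.0, 176.0], [309.0, 176.0]]
0.5 [[217.0, 187.0], [263.0, 186.0], [309.0, 186.0]]
0.6 [[215.0, 198.0], [263.0, 198.0], [310.0, 198.0]]
0.7 [[214.0, 211.0], [262.0, 211.0], [311.0, 211.0]]
0.8 [[213.0, 225.0], [262.0, 225.0], [312.0, 225.0]]
0.9 [[212.0, 240.0], [262.0, 241.0], [312.0, 241.0]]
1.0 [[211.0, 256.0], [261.0, 257.0], [312.0, 256.0]]
1.1 [[211.0, 272.0], [261.0, 272.0], [312.0, 272.0]]
1.2 [[212.0, 287.0], [262.0, 288.0], [312.0, 288.0]]
[ 1.26193653  0.70234097 -0.15772034] 32.625
```

Clamp reads about 0 rad (row 243). The hood bar is at its shut position, and the arm is clear of everything. Handing in.

```bash
python3 -c "
from plant import ctrl
print(ctrl.sign_off())"
```

```text
the job is handed in; nothing more can be done
None
```

The orange cartridge is seated in the incubator pocket, the hood is shut over it and the clamp is folded fully down; I handed the job in at about 33 s with the arm clear, and no verdict was returned.

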